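# Set a burr in the bench collet and tighten the nut

## Robot

A 7-joint arm with a two-finger parallel gripper is mounted at the origin on the work surface. World frame = base frame: x ahead of the robot, y to its left, z up, the work surface at z = 0. Lengths are in m, angles in rad, forces in N, time in s.
With the tool pointing down it reaches from about 0.4 to 0.875 m from the base axis. Payload 6.5 kg.
Tool frame: the origin (TCP) lies midway between the tips of the shut fingers; the grasp point (between the pads) lies 19 mm behind it (bot.grasp_offset is the distance from the TCP to the grasp point, in m); z points along the fingers, y is the line along which they close (so a half turn about z gives the same grasp; the last joint's range is limited). The gripper opens to 85 mm and grips with 20 to 120 N. Pads are 22 mm wide; open, the fingers measure 114 mm over their backs; the gripper's body (76 mm by 85 mm) begins 54 mm behind the grasp point. The pads swing forward as they close: fully open they stand 13 mm farther back than shut.
Start: joints at [-1.271, 0.536, -0.004, 1.538, 0.003, 1.067, -0.071], TCP at [0.232, 0.607, 0.231] pointing down, gripper open.
Joint ranges: [-2.7, 2.7], [-0.37, 2.16], [-1.27, 1.26], [0.24, 2.4], [-1.31, 4.45], [0.19, 1.91], [-2.76, 2.76]. Speed limits (rad/s): [2.39, 2.39, 3.14, 3.14, 3.14, 3.14, 3.14].

## Interface

Orientations are given as a unit quaternion [x, y, z, w].
In Python, from workcell import bot gives the robot as it stands.
- The arm moves only by the tool play_rows, never from a script. Its argument "moves" is a list of rows, each a list of 4 numbers: the shift along the world's x, y, z as a fraction of full scale, then the turn about the world's z as a fraction of full scale. In form: [[x, y, z, spin], ...]. A call has exactly 10 rows; each row shifts and turns the commanded pose from where the row before left it; what a row does not reach is not made up. Full scale, the value 1, is 20 mm for a shift and 0.1 rad for a turn. A row lasts 1/12 s, in which the tool goes at most 41.7 mm and 7.16 degrees, less where a joint would pass 70% of its speed; a pose out of reach is approached as far as the arm can. A call with a number of a shift or a turn outside -1 to 1 is refused whole. A call with a gripper value outside its range is refused whole. "gripper" is the closure, from -1 (fully open) to 1 (shut), set as the call begins (left out, the last holds). The fingers move at their own pace and stop on an object; the grip force is fixed at half the most. Time passes only in rows, so rows that do not move let the fingers close, or fill a call up. It gives the time, the measured TCP pose, the force, the opening and the grip force at its end, in the units of the state.
- bot.state(): the state, without advancing time (a new reading comes with each control period).
- bot.camera(name): name is "scene" or "top"; returns (picture, depth): 420x560x3 uint8, red, green, blue; 420x560 float32, m along the optical axis (not along the pixel's ray), 0 where there is no reading.
- bot.get_calibration(name): a dict with "fx", "fy", "cx", "cy" (pixels), "world_from_camera" (4x4, takes a point from camera to world coordinates). Camera axes: x right, y down, z forward; pixel columns grow to the right and rows downward; lengths in m; the calibration is good to about 2 mm. A picture is of the moment at which its call begins. get_calibration takes no time and is no camera call.
- bot.close_job(): hands the job in; it is judged then, once.
The state is a dict: "clock": time; "joint_pos": joint angles; "qd": joint speeds; "joint_efforts": joint torques, N m; "tool_pos": TCP position; "ee_rot": TCP orientation; "wrist_force": force on the tool from outside, world axes, zero at the start; "ft_torque": the same for the moment, N m; "opening": finger opening in m; "grip_force": force on a finger pad.
Only numpy, scipy, OpenCV 4.12 (cv2) and the standard library are available. Lean on these libraries where they do the work, as an engineer would, in place of code of your own. Each camera call takes 0.05 s, during which the arm holds its last target. There are 200 camera calls.

## Task

Take the dark steel burr with the flat-topped cylindrical head out of the wooden rack, set its shank into the upright collet and gently press it fully home onto the seat. Then turn the collet nut clockwise, seen from above, until you feel the jaws grip the shank firmly, without overtightening, and let go. Leave the brass burr, mug, jar and pill case alone.

Things in the scene. Friction and masses are not known exactly. Their poses are not given: they have to be found in the camera images.
- burr: The burr to mount, about 65 g. Dark steel flat-topped cylindrical head 18 mm diameter, 24 mm tall, on a steel shank 8 mm diameter, 38 mm long with a 1.2 mm chamfer at its foot. Origin at the shank's foot, z up along the axis: the head spans 38 to 62 mm above the origin. It starts upright in one of the rack's two holes, head resting on the rack's top.
- burr_tip (a point): Centre of the shank's foot (same point as the burr's origin).
- ball_burr: Bystander: brass-coloured burr with a rounded head 20 mm across, 19.5 mm tall, same shank, standing in the rack's other hole. Leave it there. Origin at its shank's foot, z up.
- rack: Fixed brown wooden block 130 x 60 x 42 mm (x, y, z), origin at the centre of its underside. Two 11 mm wide holes, 40 mm deep, at x = -34 and +34 mm. A burr standing in it has its shank's foot 4 mm above the table and its head from 42 mm upward. Close the fingers on a head along the block's y.
- stand: Fixed collet stand: wooden base 100 x 100 x 45 mm, steel barrel 32 mm diameter, nut on top. Origin at the centre of the underside; the vertical collet axis passes through it. Nut foot at 85 mm, nut top and collet mouth at 107 mm, seat at 74 mm above the table.
- stand_mouth (a point): Centre of the collet mouth, level with the nut's top, 107 mm above the table, z up. Open jaws line the upper 18 mm of the bore; the shank has 0.8 to 3.5 mm to spare all round between them. Below them the bore is only 10 mm wide with a 1 mm chamfered edge: a shank off-centre catches there, 18 mm below the mouth.
- stand_seat (a point): Centre of the seat, 33 mm below the mouth, where the shank's foot must rest; z up. Once seated the burr's head spans 5 to 29 mm above the nut's top. Three spring balls drag on the shank: about 7 N to push past them (foot about 8 mm above the seat), then about 5 N to slide on. The burr does not fall home by its own weight.
- seat: The hard steel seat at the bottom of the bore; origin at the centre of its upper face, 74 mm above the table. Pressing the burr against the seat with more than 35 N is too much.
- nut_center (a point): Centre of the round knurled nut, 96 mm above the table on the collet axis; z up. Nut 44 mm diameter, 22 mm tall. It only turns: clockwise from above tightens; it stays where left. Its start is unknown: 0.25 to 1.2 rad brings the jaws to the shank.
- nut_top (a point): Centre of the nut's top face (same as the mouth). Turning it takes steady friction of 0.38 N m; once the jaws touch the shank the torque climbs above its free-turning level, by about 0.05 N m per 0.1 rad: a rise of 0.09 N m is the least firm grip (each jaw 10 N), 0.15 to 0.2 good (17 to 22 N), 0.32 overtight (36 N). Friction holds the nut, so judge the rise by its trend.
- mug: Bystander: white ceramic mug 76 mm diameter, 85 mm tall, handle at its +y. Origin at the centre of its underside.
- jar: Bystander: empty glass jar with steel screw lid, 72 mm diameter, 105 mm tall. Origin at the centre of its underside.
- pill_case: Bystander: blue plastic pill case 60 x 110 x 24 mm. Origin at the centre of its underside.

How it is judged:
By the outcome, as a careful person would: the job done as asked, in the order asked, and still so for the second after the job is handed in, with the robot touching nothing.
It also fails if it takes over 72 s, if anything falls off the work surface, if the arm or the gripper's body presses on something with over 40 N, if the wrist force passes 120 N, or if a joint passes its speed limit or range.

## Working session

There is one attempt and no reset: what is moved stays moved. The work goes in short steps, Python scripts to look and compute and a tool call to move; the robot and the scene stay as the last step left them, time stands still between calls to the robot, and variables do not carry over. Pictures are saved under pics/ and viewed, at most 10 in all, crops included, and the job is handed in when it is done.

Besides the shell and the picture viewer there is one more tool, called after "Request:" as name(argument=value, ...) on one line, values as JSON. play_rows: Moves the arm, as the interface text tells. Shift numbers are shares of 20 mm and turn numbers shares of 0.1 rad, none past 1 either way. Its arguments: {"type":"object","properties":{"moves":{"type":"array"},"gripper":{"type":"number"}},"required":["moves"]}

```bash
mkdir -p pics; ls; python3 - <<'E'
from workcell import bot
import cv2,numpy as np
s=bot.state();print({k:np.round(v,3).tolist() for k,v in s.items()})
for n in("top","scene"):
    p,d=bot.camera(n);cv2.imwrite(f"pics/{n}0.png",p[:,:,::-1]);np.save(f"{n}0.npy",d);c=bot.get_calibration(n);print({k:np.round(v,3).tolist() for k,v in c.items()})
E
```

```text
pics
{'clock': 0.0, 'joint_pos': [-1.271, 0.537, -0.004, 1.539, 0.003, 1.067, -0.071], 'qd': [-0.0, 0.0, -0.0, 0.002, -0.0, -0.0, -0.0], 'joint_efforts': [-0.0, -58.339, 1.048, -25.911, 0.012, 0.009, 0.0], 'tool_pos': [0.232, 0.606, 0.23], 'ee_rot': [0.182, 0.983, -0.001, -0.0], 'wrist_force': [0.075, 0.082, -0.1], 'ft_torque': [0.042, 0.011, -0.017], 'grip_force': 0.0, 'opening': 0.086}
{'fx': 465.452, 'fy': 465.452, 'cx': 276.861, 'cy': 206.094, 'world_from_camera': [[0.025, -0.99, 0.137, 0.481], [-1.0, -0.025, 0.003, -0.023], [0.0, -0.137, -0.991, 1.205], [0.0, 0.0, 0.0, 1.0]]}
{'fx': 431.471, 'fy': 431.471, 'cx': 275.227, 'cy': 216.34, 'world_from_camera': [[-0.544, 0.688, -0.48, 1.07], [0.839, 0.455, -0.298, 0.237], [0.013, -0.565, -0.825, 0.851], [0.0, 0.0, 0.0, 1.0]]}
```

View pics/top0.png

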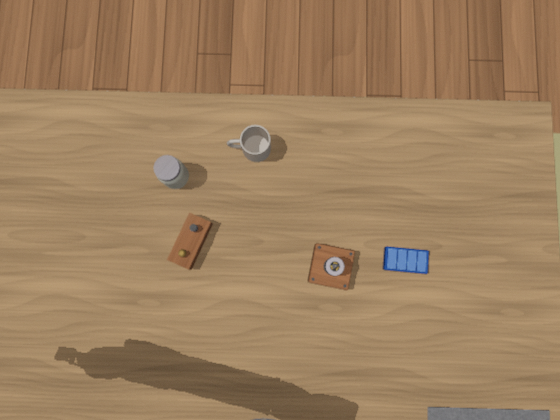

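View pics/scene0.png

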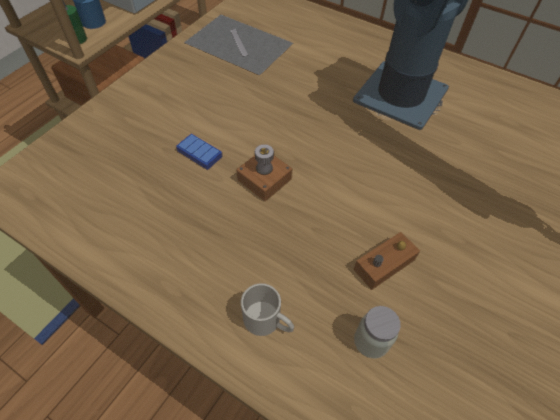

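The top view shows the rack at (190,241) with the dark burr at (195,228) and the brass one at (183,253), and the nut at (335,266). The scene view shows the dark head at (378,260) and the nut at (264,152).

```bash
cat > h.py <<'E'
import numpy as np,cv2
from workcell import bot
def ray(n,u,v):
    c=bot.get_calibration(n);T=np.array(c["world_from_camera"])
    return T[:3,3],T[:3,:3]@np.array([(u-c["cx"])/c["fx"],(v-c["cy"])/c["fy"],1.])
def onplane(n,u,v,z):
    o,r=ray(n,u,v);return o+r*(z-o[2])/r[2]
def cloud(n,d):
    c=bot.get_calibration(n);T=np.array(c["world_from_camera"])
    v,u=np.mgrid[:d.shape[0],:d.shape[1]]
    P=np.stack([(u-c["cx"])/c["fx"]*d,(v-c["cy"])/c["fy"]*d,d],-1)
    return P@T[:3,:3].T+T[:3,3]
def cross(a,b):
    (o1,r1),(o2,r2)=ray(*a),ray(*b)
    t=np.linalg.lstsq(np.c_[r1,-r2],o2-o1,rcond=None)[0];p,q=o1+r1*t[0],o2+r2*t[1]
    return (p+q)/2,np.linalg.norm(p-q)
E
python3 - <<'E'
from h import *
for n,wins in(("top",{"rack":(165,205,220,275),"stand":(300,235,365,295)}),("scene",{"rack":(350,228,425,290),"stand":(230,138,300,200)})):
    d=np.load(n+"0.npy");C=cloud(n,d);Z=C[...,2]
    for k,(a,b,e,f) in wins.items():
        M=np.zeros(Z.shape,bool);M[b:f,a:e]=1
        for lo,hi in ((.036,.05),(.054,.075),(.098,.115)):
            m=(M&(Z>lo)&(Z<hi)).astype(np.uint8)
            N,L,S,ct=cv2.connectedComponentsWithStats(m)
            for i in range(1,N):
                if S[i,4]>12:
                    z=np.median(Z[L==i]);q=cv2.minAreaRect(np.argwhere(L==i)[:,::-1].astype(np.float32));(cx,cy)=q[0]
                    w=C[L==i][:,:2].astype(np.float32);r=cv2.minAreaRect(w*1000)
                    print(n,k,S[i,4],"z",z.round(4),"px",ct[i].round(1),"rectpx",np.round(q[0],1),"world mean",w.mean(0).round(4),"rect mm",np.round(r[0],1),np.round(r[1],1),round(r[2],1))
    p=cv2.imread(f"pics/{n}0.png")
    cr=[cv2.resize(p[b:b+64,a:a+64],(390,390),interpolation=cv2.INTER_CUBIC) for a,b in ((160,210),(303,235)) ] if n=="top" else [cv2.resize(p[b:b+64,a:a+64],(390,390),interpolation=cv2.INTER_CUBIC) for a,b in ((355,228),(232,138))]
    cv2.imwrite(f"pics/c{n}.png",np.hstack(cr))
cv2.imwrite("pics/crops.png",cv2.resize(np.vstack([cv2.imread("pics/ctop.png"),cv2.imread("pics/cscene.png")]),(600,600)))
E
```

```text
top rack 1168 z 0.0417 px [188.4 241.2] rectpx [188.3 241. ] world mean [0.548  0.1994] rect mm [548.7 199.7] [ 61.2 130.4] 68.2
top rack 51 z 0.066 px [192.6 227.7] rectpx [192.5 227.5] world mean [0.5798 0.1861] rect mm [580.5 186.9] [18.2 16.4] 65.3
top rack 41 z 0.0594 px [181.1 253. ] rectpx [181. 253.] world mean [0.5174 0.2121] rect mm [517.4 212.9] [15.5 14.8] 90.0
top stand 1312 z 0.0453 px [330.4 266.7] rectpx [331.1 266.7] world mean [ 0.4936 -0.1554] rect mm [ 494.1 -157.4] [100.2 100. ] 79.6
top stand 243 z 0.107 px [334.  266.3] rectpx [334.  266.5] world mean [ 0.4939 -0.1569] rect mm [ 494.2 -156.8] [43.3 43.2] 38.1
scene rack 1401 z 0.0433 px [387.6 257.1] rectpx [388.2 256.5] world mean [0.5554 0.2033] rect mm [551.4 202.9] [ 61.4 133.2] 67.4
scene rack 59 z 0.0604 px [401.3 244.9] rectpx [401. 245.] world mean [0.5231 0.2161] rect mm [521.5 216. ] [16.7 17.4] 23.3
scene rack 81 z 0.0664 px [378.4 259.5] rectpx [378.5 259.5] world mean [0.5853 0.1906] rect mm [583.4 189.8] [18.3 17. ] 47.0
scene stand 1012 z 0.0455 px [264.2 173.4] rectpx [264.2 170.1] world mean [ 0.5098 -0.1455] rect mm [ 498.1 -153.8] [102.  101.2] 80.2
scene stand 80 z 0.0643 px [264.1 167.2] rectpx [264. 167.] world mean [ 0.5073 -0.1473] rect mm [ 506.8 -147.9] [12.7 29. ] 34.2
scene stand 245 z 0.107 px [264.  152.4] rectpx [264.  152.5] world mean [ 0.4997 -0.1523] rect mm [ 497.7 -153.7] [44.3 42.2] 33.3
```

View pics/crops.png

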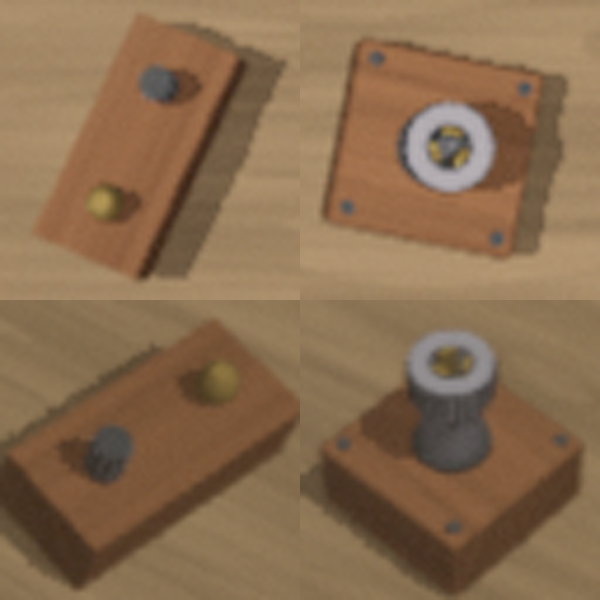

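The crops confirm it: the dark flat-topped head is at world about (0.582, 0.188), with its top at 66 mm. The nut is at about (0.496, -0.155), with its top at 107 mm. The two cameras differ by about 3 mm.

Request:
play_rows(moves=[[0.84,-1,0,-0.1],[0.84,-1,0,-0.1],[0.84,-1,0,0],[0.84,-1,0,0],[0.84,-1,0,0],[0.84,-1,0,0],[0.84,-1,0,0],[0.84,-1,0,0],[0.84,-1,0,0],[0.84,-1,0,0]], gripper=-1)

```text
clock: 0.93
tool_pos: [0.401, 0.4057, 0.231]
ee_rot: [0.192, 0.981, -0.0, -0.0]
wrist_force: [-0.4, -0.1, -0.6]
opening: 0.0853
grip_force: 0.0
```

Request:
play_rows(moves=[[0.84,-1,0,0],[0.84,-1,0,0],[0.84,-1,0,0],[0.84,-1,0,0],[0.84,-1,0,0],[0.84,-1,-0.5,0],[0.84,-1,-0.5,0],[0.84,-1,-0.5,0],[0.84,-1,-0.5,0],[0.84,-1,-0.5,0]])

```text
clock: 1.77
tool_pos: [0.5689, 0.2058, 0.1804]
ee_rot: [0.192, 0.981, -0.0, -0.0]
wrist_force: [-0.2, -0.2, -0.1]
opening: 0.0852
grip_force: 0.0
```

Request:
play_rows(moves=[[0.33,-0.44,-0.75,0],[0.33,-0.44,-0.75,0],[0,0,-0.75,0],[0,0,-0.75,0],[0,0,-0.75,0],[0,0,-0.75,0],[0,0,-0.75,0],[0,0,-0.75,0],[0,0,-0.5,0],[0,0,0,0]])

```text
clock: 2.6
tool_pos: [0.5795, 0.1893, 0.0486]
ee_rot: [0.191, 0.982, -0.001, -0.002]
wrist_force: [-0.2, 0.4, 0.0]
opening: 0.0853
grip_force: 0.0
```

```bash
python3 - <<'E'
from h import *
p,d=bot.camera("top");q,e=bot.camera("scene")
f=lambda p,u,v,w:cv2.resize(p[v-w:v+w,u-w:u+w],(400,400),interpolation=cv2.INTER_CUBIC)
cv2.imwrite("pics/grasp.png",np.hstack([f(p,193,228,45),f(q,378,255,45)])[:,:,::-1]);print(np.round(bot.state()["tool_pos"],4))
E
```

```text
[0.5814 0.1896 0.0511]
```

View pics/grasp.png

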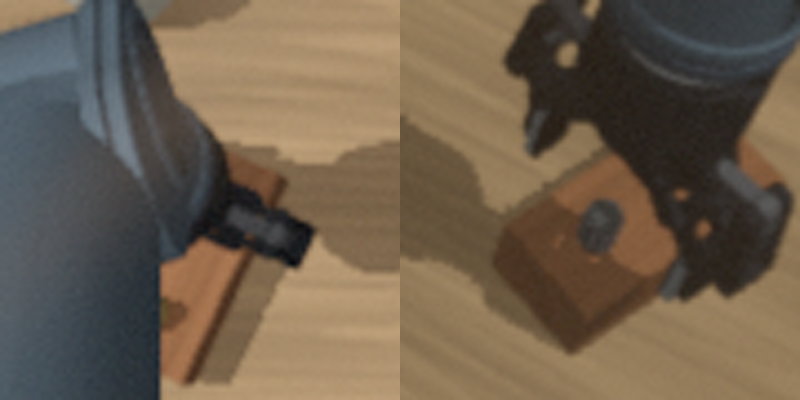

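The scene crop shows the fingertips at about (533,145) and (673,290). Their midpoint, (603,218), falls on the head's top at (601,215), so the grasp is centred.

Request:
play_rows(moves=[[0,0,-0.25,0],[0,0,0,0],[0,0,0,0],[0,0,0,0],[0,0,0,0],[0,0,0,0],[0,0,0,0],[0,0,0,0],[0,0,0,0],[0,0,0,0]], gripper=1)

```text
clock: 3.53
tool_pos: [0.582, 0.1894, 0.0468]
ee_rot: [0.192, 0.981, 0.0, 0.0]
wrist_force: [-1.5, -0.7, 6.3]
opening: 0.0154
grip_force: 58.5
```

Request:
play_rows(moves=[[0,0,0.1,0],[0,0,0.2,0],[0,0,0.4,0],[0,0,0.6,0],[0,0,1,0],[0,0,1,0],[0,0,1,0],[0,0,1,0],[0,0,0.7,0],[0,0,0,0]])

```text
clock: 4.37
tool_pos: [0.584, 0.1901, 0.1707]
ee_rot: [0.192, 0.981, 0.002, 0.003]
wrist_force: [1.5, -0.2, -0.7]
opening: 0.0148
grip_force: 58.5
```

```bash
python3 - <<'E'
from h import *
q,e=bot.camera("scene");s=bot.state()
f=lambda p,u,v,w:cv2.resize(p[v-w:v+w,u-w:u+w],(560,560),interpolation=cv2.INTER_CUBIC)
cv2.imwrite("pics/lift.png",f(q,375,215,60)[:,:,::-1]);print({k:np.round(s[k],4) for k in("tool_pos","opening","wrist_force","grip_force","joint_pos")})
E
```

```text
{'tool_pos': array([0.583 , 0.1898, 0.1687]), 'opening': np.float64(0.0148), 'wrist_force': array([-0.9093,  0.8945, -1.1243]), 'grip_force': np.float64(58.5255), 'joint_pos': array([-0.4776,  0.5431,  0.1236,  1.7037, -0.0818,  0.8954,  0.8642])}
```

View pics/lift.png

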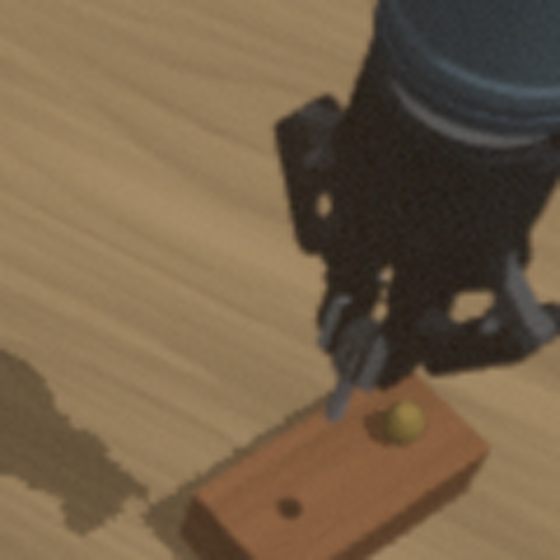

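The picture shows the burr out of the rack and hanging from the fingers. Its foot is at crop (335,412), and the hole is empty at (290,508). Next I check its tilt and offset against the TCP.

```bash
cat >> h.py <<'E'
def proj(n,P):
    c=bot.get_calibration(n);T=np.linalg.inv(np.array(c["world_from_camera"]));p=T[:3,:3]@np.array(P)+T[:3,3]
    return np.array([c["fx"]*p[0]/p[2]+c["cx"],c["fy"]*p[1]/p[2]+c["cy"]])
E
python3 - <<'E'
from h import *
t=np.array(bot.state()["tool_pos"]);crop=lambda p:((p-[315,155])*560/120).round(0)
for k,dz in(("tip",-.042),("headbase",-.004),("headtop",.02)):print(k,crop(proj("scene",t+[0,0,dz])))
print("hole",crop(proj("scene",[.582,.188,.042])))
for k,dv in(("w+5",[.0046,-.0019,0]),("c+5",[.0019,.0046,0])):print(k,crop(proj("scene",t+[0,0,-.042]+np.array(dv))))
E
```

```text
tip [328. 411.]
headbase [349. 363.]
headtop [363. 330.]
hole [284. 503.]
w+5 [319. 417.]
c+5 [336. 420.]
```

Request:
play_rows(moves=[[-0.24,-0.5,0,0],[-0.24,-0.96,0,0],[-0.24,-0.96,0,0],[-0.24,-0.96,0,0],[-0.24,-0.96,0,0],[-0.24,-0.96,0,0],[-0.24,-0.96,0,0],[-0.24,-0.96,0,0],[-0.24,-0.96,0,0],[-0.24,-0.96,0,0]])

```text
clock: 5.25
tool_pos: [0.5317, 0.0048, 0.1651]
ee_rot: [0.192, 0.981, -0.001, -0.001]
wrist_force: [-0.7, -0.1, -1.2]
opening: 0.0149
grip_force: 58.6
```

Request:
play_rows(moves=[[-0.24,-0.96,0,0],[-0.24,-0.96,0,0],[-0.24,-0.96,0,0],[-0.24,-0.96,0,0],[-0.24,-0.96,0,0],[-0.24,-0.96,0,0],[-0.24,-0.96,0,0],[-0.24,-0.96,0,0],[0,-0.46,0,0],[0,0,0,0]])

```text
clock: 6.08
tool_pos: [0.4938, -0.1589, 0.1656]
ee_rot: [0.194, 0.981, -0.001, -0.001]
wrist_force: [0.3, -0.7, -1.1]
opening: 0.0148
grip_force: 58.6
```

```bash
python3 - <<'E'
from h import *
q,e=bot.camera("scene");s=bot.state();t=np.array(s["tool_pos"])
u0,v0,w=234,105,60
cv2.imwrite("pics/over.png",cv2.resize(q[v0:v0+w,u0:u0+w],(600,600),interpolation=cv2.INTER_CUBIC)[:,:,::-1]);print({k:np.round(s[k],4) for k in("tool_pos","ee_rot","wrist_force","joint_pos")})
C=cloud("scene",e);m=(abs(C[...,2]-.107)<.006);m[:,:230]=0;m[:,300:]=0;m[:135]=0
P=np.argwhere(m);print(len(P),P[:,1].min(),P[:,1].max(),P[:,0].min(),P[:,0].max())
c=lambda p:((p-[u0,v0])*10).round(0)
print("tip",c(proj("scene",t-[0,0,.042])),"mouth",c(proj("scene",[.496,-.1553,.107])))
for d in([.005,0,0],[0,.005,0]):print(c(proj("scene",t-[0,0,.042]+np.array(d))))
E
```

```text
{'tool_pos': array([ 0.4945, -0.1568,  0.1657]), 'ee_rot': array([ 1.927e-01,  9.812e-01, -0.000e+00, -6.000e-04]), 'wrist_force': array([-0.5231,  0.2481, -0.4776]), 'joint_pos': array([ 0.0666,  0.406 ,  0.1919,  1.9495, -0.1053,  0.7967,  1.4999])}
220 255 273 145 160
tip [296. 399.] mouth [298. 456.]
[284. 413.]
[314. 408.]
```

View pics/over.png

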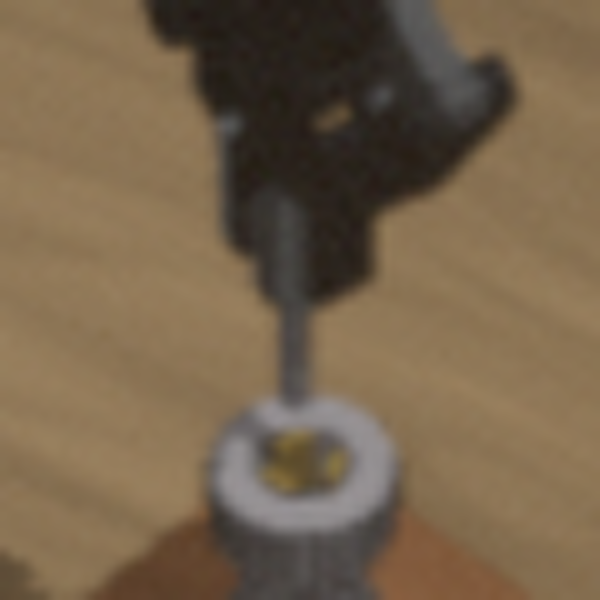

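The shank's foot is at crop (295,400) and the nut's centre at (306,464), with the tool still settling by about 2 mm when the picture was taken. After correcting for that, the mouth agrees with the camera displacement from rack to nut, which puts the TCP target near (0.496, -0.1543).

```bash
python3 - <<'E'
from h import *
bot.camera("top");bot.camera("scene");q,e=bot.camera("scene");t=np.array(bot.state()["tool_pos"]);print(t.round(4))
u0,v0,w=234,105,60
c=cv2.resize(q[v0:v0+w,u0:u0+w],(600,600),interpolation=cv2.INTER_CUBIC).astype(int)
sat=c.max(2)-c.min(2);m=((sat<32)&(c.min(2)>115)).astype(np.uint8)
L=max(cv2.findContours(m,0,1)[0],key=cv2.contourArea);h=cv2.convexHull(L);print("nut",cv2.fitEllipse(h),cv2.boundingRect(h))
for v in(330,350,370):
    x=np.where(sat[v,240:360]<30)[0]+240;print(v,x.min(),x.max())
f=lambda p:((proj("scene",p)-[u0,v0])*10).round(1)
print("pred axis",[f(t-[0,0,d]) for d in(.03,.036,.042)],"mouth",f([.496,-.1543,.107]))
E
```

```text
[ 0.4955 -0.1546  0.166 ]
nut ((310.4944152832031, 467.1387939453125), (128.4937286376953, 172.6019744873047), 74.79424285888672) (224, 399, 169, 132)
330 291 320
350 290 318
370 292 321
pred axis [array([300.9, 368. ]), array([301.1, 386.6]), array([301.3, 404.9])] mouth [301.7 457.8]
```

Request:
play_rows(moves=[[0,0.02,-0.2,0],[0,0,-0.2,0],[0,0,-0.2,0],[0,0,-0.2,0],[0,0,-0.2,0],[0,0,-0.2,0],[0,0,-0.2,0],[0,0,0,0],[0,0,0,0],[0,0,0,0]])

```text
clock: 7.12
tool_pos: [0.4954, -0.1559, 0.1384]
ee_rot: [0.192, 0.981, -0.0, 0.0]
wrist_force: [0.1, -0.4, 0.1]
opening: 0.015
grip_force: 58.6
```

Request:
play_rows(moves=[[0.015,0.07,0,0],[0,0,0,0],[0,0,0,0],[0,0,-0.1,0],[0,0,-0.1,0],[0,0,-0.1,0],[0,0,-0.1,0],[0,0,-0.1,0],[0,0,0,0],[0,0,0,0]])

```text
clock: 7.95
tool_pos: [0.4954, -0.1548, 0.1281]
ee_rot: [0.192, 0.981, -0.0, -0.0]
wrist_force: [1.0, -2.0, -0.0]
opening: 0.0144
grip_force: 58.5
```

Request:
play_rows(moves=[[0,0,-0.1,0],[0,0,-0.1,0],[0,0,0,0],[0,0,0,0],[0,0,0,0],[0,0,0,0],[0,0,0,0],[0,0,0,0],[0,0,0,0],[0,0,0,0]])

```text
clock: 8.78
tool_pos: [0.4954, -0.1546, 0.1242]
ee_rot: [0.192, 0.981, -0.0, -0.0]
wrist_force: [-0.9, -4.3, -1.7]
opening: 0.0146
grip_force: 58.5
```

Request:
play_rows(moves=[[0,-0.03,0,0],[0,0,-0.1,0],[0,0,0,0],[0,0,-0.1,0],[0,0,0,0],[0,0,0,0],[0,0,0,0],[0,0,0,0],[0,0,0,0],[0,0,0,0]])

```text
clock: 9.62
tool_pos: [0.4955, -0.1549, 0.1202]
ee_rot: [0.192, 0.981, 0.0, -0.0]
wrist_force: [0.7, -0.6, -1.7]
opening: 0.015
grip_force: 58.7
```

Request:
play_rows(moves=[[0,0,-0.05,0],[0,0,-0.05,0],[0,0,-0.05,0],[0,0,0,0],[0,0,0,0],[0,0,0,0],[0,0,0,0],[0,0,0,0],[0,0,0,0],[0,0,0,0]])

```text
clock: 10.45
tool_pos: [0.4955, -0.1549, 0.1172]
ee_rot: [0.192, 0.981, 0.0, -0.0]
wrist_force: [0.6, -1.8, -2.2]
opening: 0.0148
grip_force: 58.6
```

Request:
play_rows(moves=[[0,0,-0.05,0],[0,0,0,0],[0,0,0,0],[0,0,0,0],[0,0,0,0],[0,0,0,0],[0,0,0,0],[0,0,0,0],[0,0,0,0],[0,0,0,0]])

```text
clock: 11.28
tool_pos: [0.4959, -0.1551, 0.1166]
ee_rot: [0.192, 0.981, 0.0, 0.0]
wrist_force: [-0.3, -1.1, 5.4]
opening: 0.015
grip_force: 59.3
```

```bash
python3 - <<'E'
from h import *
q,e=bot.camera("scene");s=bot.state();t=np.array(s["tool_pos"])
u0,v0,w=234,105,60
cv2.imwrite("pics/ins.png",cv2.resize(q[v0:v0+w,u0:u0+w],(600,600),interpolation=cv2.INTER_CUBIC)[:,:,::-1]);print({k:np.round(s[k],4) for k in("tool_pos","wrist_force","ft_torque")})
f=lambda p:((proj("scene",p)-[u0,v0])*10).round(1)
for d in(.074,.107,.112,.136):print(d,f([.4955,-.1549,d]))
E
```

```text
{'tool_pos': array([ 0.4959, -0.1551,  0.1166]), 'wrist_force': array([ 0.2864, -1.216 ,  5.8146]), 'ft_torque': array([-0.376 ,  0.213 ,  0.0369])}
0.074 [301.8 550.5]
0.107 [300.7 455.4]
0.112 [300.6 440.6]
0.136 [299.7 367.5]
```

View pics/ins.png

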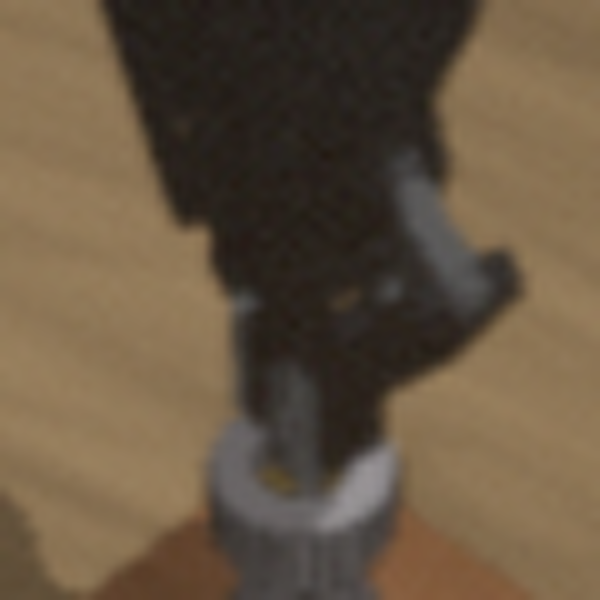

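The image shows the head's lower edge just above the nut, at about (305,485), with the fingers clear of the nut. Force starts to rise at the expected seat height, so I'll press a little more to confirm a stiff stop.

Request:
play_rows(moves=[[0,0,-0.04,0],[0,0,0,0],[0,0,0,0],[0,0,0,0],[0,0,0,0],[0,0,0,0],[0,0,0,0],[0,0,0,0],[0,0,0,0],[0,0,0,0]])

```text
clock: 12.17
tool_pos: [0.4963, -0.1553, 0.1164]
ee_rot: [0.192, 0.981, 0.0, 0.001]
wrist_force: [-1.7, -0.7, 11.0]
opening: 0.0148
grip_force: 60.1
```

Request:
play_rows(moves=[[0,0,-0.03,0],[0,0,0,0],[0,0,-0.02,0],[0,0,0,0],[0,0,0,0],[0,0,0,0],[0,0,0,0],[0,0,0,0],[0,0,0,0],[0,0,0,0]])

```text
clock: 13.0
tool_pos: [0.4969, -0.1555, 0.1163]
ee_rot: [0.192, 0.981, 0.0, 0.001]
wrist_force: [-3.2, -1.2, 17.8]
opening: 0.0145
grip_force: 60.6
```

The stop is stiff at 18 N with no advance, so the burr is seated. I'll unload it and open.

Request:
play_rows(moves=[[0,0,0.04,0],[0,0,0.04,0],[0,0,0.03,0],[0,0,0,0],[0,0,0,0],[0,0,0,0],[0,0,0,0],[0,0,0,0],[0,0,0,0],[0,0,0,0]])

```text
clock: 13.83
tool_pos: [0.4956, -0.155, 0.1167]
ee_rot: [0.192, 0.981, -0.0, 0.0]
wrist_force: [0.0, -2.2, 4.7]
opening: 0.0149
grip_force: 59.0
```

Request:
play_rows(moves=[[0,0,0,0],[0,0,0,0],[0,0,0,0],[0,0,0,0],[0,0,0,0],[0,0,0,0],[0,0,0,0],[0,0,0,0],[0,0,0,0],[0,0,0,0]], gripper=-1)

```text
clock: 14.67
tool_pos: [0.4956, -0.155, 0.1167]
ee_rot: [0.192, 0.981, 0.0, 0.0]
wrist_force: [-1.4, 0.1, -1.3]
opening: 0.0851
grip_force: 0.0
```

```bash
python3 - <<'E'
from h import *
q,e=bot.camera("scene");s=bot.state();t=np.array(s["tool_pos"])
u0,v0,w=224,95,80
cv2.imwrite("pics/seated.png",cv2.resize(q[v0:v0+w,u0:u0+w],(600,600),interpolation=cv2.INTER_CUBIC)[:,:,::-1]);print({k:np.round(s[k],4) for k in("tool_pos","wrist_force","ft_torque")})
f=lambda p:((proj("scene",p)-[u0,v0])*7.5).round(1)
for d in(.107,.112,.136,.144):print(d,f([.4955,-.1549,d]))
C=cloud("scene",e);sel=(abs(C[...,0]-.4975)<.009)&(abs(C[...,1]+.153)<.009)&(C[...,2]<.16)
Z=C[...,2][sel];print(len(Z),np.percentile(Z,[5,50,95,100]).round(4))
E
```

```text
{'tool_pos': array([ 0.4956, -0.1551,  0.1167]), 'wrist_force': array([ 0.1305, -0.5264,  0.6394]), 'ft_torque': array([ 0.0202, -0.0179, -0.0126])}
0.107 [300.5 416.6]
0.112 [300.4 405.4]
0.136 [299.8 350.6]
0.144 [299.6 331.9]
102 [0.1036 0.127  0.1386 0.1398]
```

View pics/seated.png

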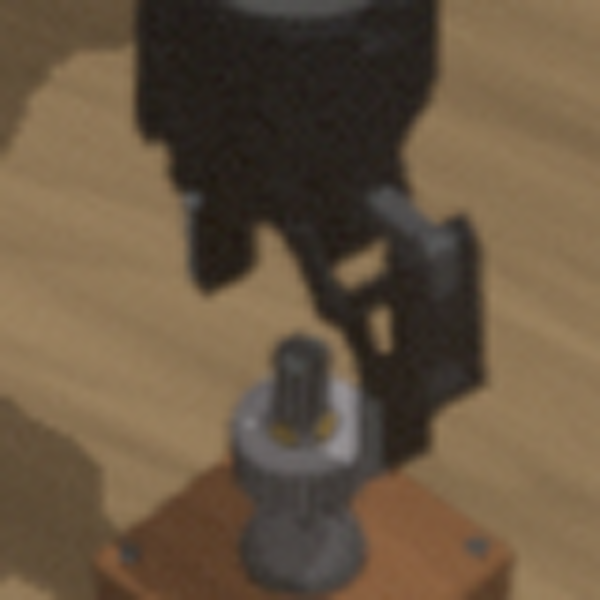

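The burr stands upright in the collet with its head top at (301,350), which is where a seated head at 136 mm should be. I go down around the nut and close on it.

Request:
play_rows(moves=[[0,0,-0.3,0],[0,0,-0.3,0],[0,0,-0.3,0],[0,0,-0.3,0],[0,0,-0.3,0],[0,0,-0.3,0],[0,0,-0.17,0],[0,0,0,0],[0,0,0,0],[0,0,0,0]])

```text
clock: 15.55
tool_pos: [0.4958, -0.1551, 0.0775]
ee_rot: [0.192, 0.981, -0.0, 0.0]
wrist_force: [-0.1, -0.2, 0.5]
opening: 0.0853
grip_force: 0.0
```

Request:
play_rows(moves=[[0,0,0,0],[0,0,0,0],[0,0,0,0],[0,0,0,0],[0,0,0,0],[0,0,0,0],[0,0,0,0],[0,0,0,0],[0,0,0,0],[0,0,0,0]], gripper=1)

```text
clock: 16.38
tool_pos: [0.4953, -0.1561, 0.0781]
ee_rot: [0.192, 0.981, -0.0, 0.0]
wrist_force: [-4.3, -1.5, 8.5]
opening: 0.0426
grip_force: 59.7
```

```bash
cat > st.py <<'E'
from h import *
s=bot.state();q=s["ee_rot"];print({k:np.round(s[k],4).tolist() for k in("clock","tool_pos","wrist_force","ft_torque","opening","joint_pos","joint_efforts")},"yaw",round(float(np.pi/2-2*np.arctan2(q[0],q[1])),4))
E
python3 st.py
```

```text
{'clock': 16.3833, 'tool_pos': [0.4953, -0.1561, 0.0781], 'wrist_force': [-4.2836, -1.4698, 8.5271], 'ft_torque': [-0.6014, 0.8311, -0.0392], 'opening': 0.0426, 'joint_pos': [0.0935, 0.5512, 0.1585, 1.9936, -0.1437, 0.607, 1.531], 'joint_efforts': [-1.3521, -45.6577, 1.4965, -16.5442, -0.5636, -0.8014, 0.0716]} yaw 1.1839
```

Request:
play_rows(moves=[[0,0,0,-0.2],[0,0,0,-0.2],[0,0,0,-0.2],[0,0,0,-0.2],[0,0,0,-0.2],[0,0,0,-0.2],[0,0,0,-0.2],[0,0,0,-0.2],[0,0,0,-0.2],[0,0,0,-0.2]])

```text
clock: 17.22
tool_pos: [0.4954, -0.156, 0.0781]
ee_rot: [0.289, 0.957, -0.001, 0.0]
wrist_force: [-3.4, -0.9, 8.5]
opening: 0.0428
grip_force: 59.5
```

```bash
python3 st.py
```

```text
{'clock': 17.2167, 'tool_pos': [0.4954, -0.156, 0.0781], 'wrist_force': [-3.4141, -0.9035, 8.4611], 'ft_torque': [-0.5461, 0.8188, 0.3587], 'opening': 0.0428, 'joint_pos': [0.0521, 0.5552, 0.2111, 1.9959, -0.1924, 0.6089, 1.3753], 'joint_efforts': [-0.5223, -45.5164, 2.4485, -16.3822, -0.8537, -0.7751, -0.1345]} yaw 0.9847
```

Request:
play_rows(moves=[[0,0,0,-0.1],[0,0,0,-0.1],[0,0,0,-0.1],[0,0,0,-0.1],[0,0,0,-0.1],[0,0,0,-0.1],[0,0,0,-0.1],[0,0,0,-0.1],[0,0,0,-0.1],[0,0,0,-0.1]])

```text
clock: 18.05
tool_pos: [0.4955, -0.1559, 0.0781]
ee_rot: [0.336, 0.942, -0.0, 0.0]
wrist_force: [-3.2, -2.0, 8.2]
opening: 0.0426
grip_force: 59.5
```

```bash
python3 st.py
```

```text
{'clock': 18.05, 'tool_pos': [0.4955, -0.1559, 0.0781], 'wrist_force': [-3.2148, -1.9786, 8.2023], 'ft_torque': [-0.5307, 0.782, 0.3665], 'opening': 0.0426, 'joint_pos': [0.0317, 0.5576, 0.2372, 1.9971, -0.217, 0.6103, 1.2979], 'joint_efforts': [-0.5806, -45.4035, 2.9738, -16.2824, -0.8668, -0.7538, -0.2561]} yaw 0.8852
```

Request:
play_rows(moves=[[0,0,0,-0.1],[0,0,0,-0.1],[0,0,0,-0.1],[0,0,0,-0.1],[0,0,0,-0.1],[0,0,0,-0.1],[0,0,0,-0.1],[0,0,0,-0.1],[0,0,0,-0.1],[0,0,0,-0.1]])

```text
clock: 18.88
tool_pos: [0.4955, -0.1558, 0.0781]
ee_rot: [0.383, 0.924, -0.0, 0.0]
wrist_force: [-2.8, -1.0, 8.1]
opening: 0.0428
grip_force: 59.5
```

```bash
python3 st.py
```

```text
{'clock': 18.8833, 'tool_pos': [0.4955, -0.1558, 0.0781], 'wrist_force': [-2.7799, -0.9862, 8.0873], 'ft_torque': [-0.468, 0.8205, 0.3532], 'opening': 0.0428, 'joint_pos': [0.0112, 0.5604, 0.2635, 1.9983, -0.2418, 0.6121, 1.2203], 'joint_efforts': [-0.4759, -45.3215, 3.4249, -16.1718, -0.8396, -0.7272, -0.2564]} yaw 0.7853
```

Request:
play_rows(moves=[[0,0,0,-0.1],[0,0,0,-0.1],[0,0,0,-0.1],[0,0,0,-0.1],[0,0,0,-0.1],[0,0,0,-0.1],[0,0,0,-0.1],[0,0,0,-0.1],[0,0,0,-0.1],[0,0,0,-0.1]])

```text
clock: 19.72
tool_pos: [0.4956, -0.1558, 0.0781]
ee_rot: [0.428, 0.904, -0.0, 0.0]
wrist_force: [-2.6, -1.6, 7.9]
opening: 0.0427
grip_force: 59.5
```

```bash
python3 st.py
```

```text
{'clock': 19.7167, 'tool_pos': [0.4956, -0.1558, 0.0781], 'wrist_force': [-2.5663, -1.6486, 7.9275], 'ft_torque': [-0.4758, 0.7936, 0.3801], 'opening': 0.0427, 'joint_pos': [-0.0091, 0.5635, 0.2898, 1.9994, -0.2668, 0.6141, 1.1428], 'joint_efforts': [-0.3793, -45.2399, 3.874, -16.0479, -0.8114, -0.6954, -0.2572]} yaw 0.6853
```

Request:
play_rows(moves=[[0,0,0,-0.1],[0,0,0,-0.1],[0,0,0,-0.1],[0,0,0,-0.1],[0,0,0,-0.1],[0,0,0,-0.1],[0,0,0,-0.1],[0,0,0,-0.1],[0,0,0,-0.1],[0,0,0,-0.1]])

```text
clock: 20.55
tool_pos: [0.4957, -0.1557, 0.0781]
ee_rot: [0.473, 0.881, -0.0, 0.0]
wrist_force: [-2.7, -2.0, 7.8]
opening: 0.0426
grip_force: 59.5
```

```bash
python3 st.py
```

```text
{'clock': 20.55, 'tool_pos': [0.4957, -0.1557, 0.0781], 'wrist_force': [-2.6675, -1.9786, 7.7774], 'ft_torque': [-0.3649, 0.7561, 0.3891], 'opening': 0.0426, 'joint_pos': [-0.0294, 0.567, 0.316, 2.0005, -0.2917, 0.6165, 1.0653], 'joint_efforts': [-0.2902, -45.1611, 4.3193, -15.9117, -0.7853, -0.6577, -0.2608]} yaw 0.5855
```

Request:
play_rows(moves=[[0,0,0,-0.1],[0,0,0,-0.1],[0,0,0,-0.1],[0,0,0,-0.1],[0,0,0,-0.1],[0,0,0,-0.1],[0,0,0,-0.1],[0,0,0,-0.1],[0,0,0,-0.1],[0,0,0,-0.1]])

```text
clock: 21.38
tool_pos: [0.4958, -0.1556, 0.0781]
ee_rot: [0.516, 0.856, -0.0, 0.0]
wrist_force: [-2.2, -0.4, 8.3]
opening: 0.0425
grip_force: 59.5
```

```bash
python3 st.py
```

```text
{'clock': 21.3833, 'tool_pos': [0.4958, -0.1556, 0.0781], 'wrist_force': [-2.1688, -0.4407, 8.3273], 'ft_torque': [-0.3596, 0.6765, 0.4227], 'opening': 0.0425, 'joint_pos': [-0.0497, 0.5708, 0.3424, 2.0016, -0.3167, 0.6193, 0.988], 'joint_efforts': [-0.1939, -45.0799, 4.7735, -15.7621, -0.7831, -0.6124, -0.2933]} yaw 0.4857
```

Request:
play_rows(moves=[[0,0,0,-0.1],[0,0,0,-0.1],[0,0,0,-0.1],[0,0,0,-0.1],[0,0,0,-0.1],[0,0,0,-0.1],[0,0,0,-0.1],[0,0,0,-0.1],[0,0,0,-0.1],[0,0,0,-0.1]])

```text
clock: 22.22
tool_pos: [0.4959, -0.1556, 0.0781]
ee_rot: [0.558, 0.83, -0.0, 0.0]
wrist_force: [-2.0, -0.7, 8.7]
opening: 0.0428
grip_force: 59.5
```

```bash
python3 st.py
```

```text
{'clock': 22.2167, 'tool_pos': [0.4959, -0.1556, 0.0781], 'wrist_force': [-1.9856, -0.7116, 8.6652], 'ft_torque': [-0.3773, 0.7167, 0.527], 'opening': 0.0428, 'joint_pos': [-0.0697, 0.5749, 0.3686, 2.0026, -0.3417, 0.6225, 0.9107], 'joint_efforts': [-0.0955, -45.0045, 5.2293, -15.5974, -0.7985, -0.5622, -0.3423]} yaw 0.3859
```

Request:
play_rows(moves=[[0,0,0,-0.05],[0,0,0,-0.05],[0,0,0,-0.05],[0,0,0,-0.05],[0,0,0,-0.05],[0,0,0,-0.05],[0,0,0,-0.05],[0,0,0,-0.05],[0,0,0,-0.05],[0,0,0,-0.05]])

```text
clock: 23.05
tool_pos: [0.4959, -0.1556, 0.0781]
ee_rot: [0.579, 0.815, -0.0, 0.0]
wrist_force: [-2.2, -1.6, 7.9]
opening: 0.0427
grip_force: 59.6
```

```bash
python3 st.py
```

```text
{'clock': 23.05, 'tool_pos': [0.4959, -0.1556, 0.0781], 'wrist_force': [-2.1669, -1.6321, 7.9077], 'ft_torque': [-0.314, 0.7132, 0.5368], 'opening': 0.0427, 'joint_pos': [-0.0797, 0.5771, 0.3817, 2.0032, -0.3542, 0.6242, 0.8723], 'joint_efforts': [-0.1286, -44.946, 5.4935, -15.5124, -0.8289, -0.5349, -0.4301]} yaw 0.3362
```

```bash
python3 - <<'E'
from h import *
for i in range(6):
    bot.camera("scene");s=bot.state();q=s["ee_rot"];print(round(s["clock"],3),np.round(s["ft_torque"],3),"j7",round(s["joint_efforts"][6],4),"yaw",round(float(np.pi/2-2*np.arctan2(q[0],q[1])),4))
E
```

```text
23.1 [-0.316  0.64   0.454] j7 -0.4615 yaw 0.3359
23.15 [-0.329  0.663  0.47 ] j7 -0.4798 yaw 0.3363
23.2 [-0.3    0.628  0.435] j7 -0.4451 yaw 0.3363
23.25 [-0.284  0.678  0.412] j7 -0.4369 yaw 0.3363
23.3 [-0.253  0.713  0.465] j7 -0.4362 yaw 0.3363
23.35 [-0.271  0.667  0.423] j7 -0.4364 yaw 0.3362
```

Request:
play_rows(moves=[[0,0,0,-0.1],[0,0,0,-0.1],[0,0,0,-0.1],[0,0,0,-0.1],[0,0,0,-0.1],[0,0,0,-0.1],[0,0,0,-0.1],[0,0,0,-0.1],[0,0,0,-0.1],[0,0,0,-0.1]])

```text
clock: 24.18
tool_pos: [0.496, -0.1556, 0.0781]
ee_rot: [0.619, 0.785, -0.0, 0.001]
wrist_force: [-1.7, -1.1, 8.1]
opening: 0.0428
grip_force: 59.6
```

```bash
python3 - <<'E'
from h import *
for i in range(5):
    s=bot.state();q=s["ee_rot"];print(round(s["clock"],3),np.round(s["ft_torque"],3),"j7",round(s["joint_efforts"][6],4),"yaw",round(float(np.pi/2-2*np.arctan2(q[0],q[1])),4));bot.camera("scene")
E
```

```text
24.183 [-0.236  0.718  0.532] j7 -0.4285 yaw 0.2362
24.233 [-0.255  0.689  0.447] j7 -0.4941 yaw 0.2356
24.283 [-0.324  0.619  0.413] j7 -0.5308 yaw 0.2362
24.333 [-0.266  0.726  0.432] j7 -0.4611 yaw 0.2364
24.383 [-0.267  0.631  0.408] j7 -0.4445 yaw 0.2363
```

The joint-7 torque at the same speed has risen 0.17 N m over free turning, and the force sensor agrees (0.53 against 0.365). That is a good grip, so I release and back off.

Request:
play_rows(moves=[[0,0,0,0],[0,0,0,0],[0,0,0,0],[0,0,0,0],[0,0,0,0],[0,0,0,0],[0,0,0,0],[0,0,0,0],[0,0,0,0],[0,0,0,0]], gripper=-1)

```text
clock: 25.27
tool_pos: [0.4956, -0.155, 0.0773]
ee_rot: [0.619, 0.785, -0.0, 0.0]
wrist_force: [-0.0, 0.3, 0.9]
opening: 0.0856
grip_force: 0.0
```

Request:
play_rows(moves=[[0,0,0.3,0],[0,0,0.7,0],[0,0,1,0],[0,0,1,0],[0,0,1,0],[0,0,1,0],[0,0,1,0],[0,0,1,0],[0,0,0.5,0],[0,0,0,0]])

```text
clock: 26.1
tool_pos: [0.497, -0.1554, 0.2296]
ee_rot: [0.619, 0.785, 0.001, 0.002]
wrist_force: [0.9, -0.3, -0.1]
opening: 0.0853
grip_force: 0.0
```

```bash
python3 - <<'E'
from h import *
bot.camera("top");q,e=bot.camera("scene")
u0,v0,w=224,95,80
cv2.imwrite("pics/final.png",np.hstack([cv2.resize(q[v0:v0+w,u0:u0+w],(400,400),interpolation=cv2.INTER_CUBIC),cv2.resize(q[:,70:490],(400,400))])[:,:,::-1])
s=bot.state();print(s["clock"],np.round(s["tool_pos"],3),np.round(s["wrist_force"],2),s["opening"])
f=lambda p:((proj("scene",p)-[u0,v0])*5).round(1)
print(f([.4955,-.1549,.136]))
E
```

```text
26.2 [ 0.495 -0.155  0.227] [-1.54 -0.04 -0.15] 0.08541986069303269
[199.8 233.8]
```

View pics/final.png

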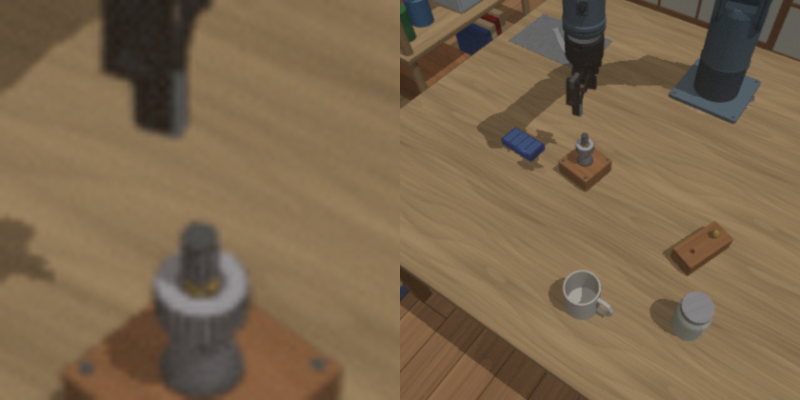

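The burr stands upright and seated, with its head top at crop (200,232) against a predicted (200,234). The gripper is clear, and the brass burr, mug, jar and pill case are undisturbed.

```bash
python3 -c "
from workcell import bot
print(bot.close_job())"
```

```text
the job is handed in; nothing more can be done
None
```

The dark steel burr is seated in the collet (a firm stop at about 18 N), the nut is tightened to a torque rise of about 0.17 N m, the arm is clear, and the job was handed in at about 26 s.

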